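# Hold the lever-lift discard bin open

## Robot

A 6-joint arm with a two-finger parallel gripper is mounted at the origin on the work surface. World frame = base frame: x ahead of the robot, y to its left, z up, the work surface at z = 0. Lengths are in m, angles in rad, forces in N, time in s.
With the tool pointing down it reaches from about 0.3 to 0.825 m from the base axis. Payload 5.4 kg.
Tool frame: the origin (TCP) lies between the finger pads; the fingertips stand 25 mm ahead of it and the grasp point (between the pads) lies 6 mm ahead of it; z points along the fingers, x is the direction in which the jaws open and shut, and the axes are right-handed (so a half turn about z gives the same grasp; the last joint's range is limited). The gripper opens to 92 mm and grips with 3 to 60 N. Pads are 20 mm wide; open, the fingers measure 128 mm over their backs; the gripper's body (75 mm by 189 mm) begins 69 mm behind the grasp point.
Start: joints at [0.898, 0.158, 1.597, -0, 1.386, -0.21], TCP at [0.257, 0.514, 0.24] pointing down, gripper open.
Joint ranges: [-2.91, 2.91], [-0.94, 2.29], [0.18, 2.7], [-1.29, 4.43], [0.17, 2.64], [-3, 3]. Speed limits (rad/s): [2.57, 2.57, 3.14, 3.14, 3.14, 3.14].

## Interface

Orientations are given as a unit quaternion [w, x, y, z].
In Python, from workcell import sensors, cams, job gives the robot as it stands. The module is installed in compiled form; this text tells all that it offers.
- The arm moves only by the tool move_arm, never from a script. Its argument "targets" is a list of rows, each a list of 3 entries, a list of its own where there are three numbers: the shift along the tool's x, y, z in mm, then the turn, a rotation vector about the tool's x, y, z in rad, then the opening, from 0 (shut) to 1 (fully open). A call has 1 to 20 rows; each row shifts and turns the commanded pose from where the row before left it, along the tool's axes as they then stand; what a row does not reach is not made up. A row lasts 1/10 s, in which the tool goes at most 50 mm and 8.59 degrees, less where a joint would pass 70% of its speed; a pose out of reach is approached as far as the arm can. A call is refused whole if a number of a shift passes 50 or a number of a turn 0.15, either way. A call with a gripper value outside its range is refused whole. The fingers move at their own pace and stop on an object; "newtons" is the grip in N (left out, the last holds). Time passes only in rows, so rows that do not move let the fingers close. It gives the time, the measured TCP pose, the force and the opening at its end, in the units of the state.
- sensors.sense(): the state, without advancing time (a new reading comes with each control period).
- cams.snapshot(name): name is "scene" or "top"; returns a dict with "image" (420x560x3 uint8, red, green, blue), "K" (3x3 intrinsics, pixels), "R" (3x3) and "t" (3): a world point X has camera coordinates R X + t. Camera axes: x right, y down, z forward; pixel columns grow to the right and rows downward; lengths in m; the calibration is good to about 2 mm. A picture is of the moment at which its call begins. There is no depth.
- job.hand_in(): hands the job in, once; it reports no verdict.
The state is a dict: "clock": time; "joints": joint angles; "joint_vel": joint speeds; "joint_efforts": joint torques, N m; "position": TCP position; "tool_rot": TCP orientation; "force": force on the tool from outside, world axes, zero at the start; "torque": the same for the moment, N m; "finger_gap": finger opening in m.
Only numpy, scipy, OpenCV 4.12 (cv2) and the standard library are available. Lean on these libraries where they do the work, as an engineer would, in place of code of your own. Each camera call takes 0.05 s, during which the arm holds its last target.

## Task

Hold the steel discard bin open for the technician by its press lever. A tube rack has been left with one end under the lever's paddle: first push the rack along the bench until it is clear of the lever (push it only, never lift or tip it, and do not bring the lever down on it), then press the paddle with the fingertips all the way down to its stop so that the heavy lid rises, and finish while holding it down there. Do not touch the contaminated lid, and leave everything else on the bench standing where it is.

Things in the scene. Friction and masses are not known exactly. Their poses are not given: they have to be found in the camera images.
- discard_bin: Fixed stainless steel bench bin, 160 (x) x 200 (y) x 125 high, with a heavy lid hinged along its +y wall. Origin: centre of its underside on the bench. Own axes: z up; the lever runs along y outside the +x wall, its long end reaching out beyond the -y wall. Yaw within 0.25 rad of 0.
- lever_pivot (a point): Fulcrum bolt of the press lever on the bin's +x wall: the axis of the lever, along the bin's x, 98 above the bench; the point lies in the middle of the lever bar, 95 along +x from the bin's origin.
- paddle_top (a point): Centre of the top of the flat black rubber-faced paddle (60 x 60, 8 thick) at the long end of the lever, a dark steel flat bar 6 wide and 18 high. At rest the point is 297 from the pivot along the bin's -y and 47 above it (145 above the bench); it swings on an arc about the pivot and is 31 above the bench at the stop, then 293 from the pivot along -y. The paddle tilts from 0.19 rad (outer edge high) at rest to 0.19 rad the other way.
- press_lever (a joint): Angle of the press lever in rad: 0 at rest with the paddle up, grows as the paddle goes down, 0.38 at its stop. The lid's weight pushes it back up; the force needed at the paddle is 6 to 9 N at first and eases as the lid rises, to about 5 N just before the stop.
- bin_lid (a joint): Opening angle of the lid in rad: 0 shut, about 0.9 with the lever at its stop. The lever's short end lifts a stud on the lid; the lid falls shut when the lever is let go.
- lid_front_edge (a point): Middle of the lid's free edge, on its top. Lid: steel, 174 x 212 x 16 with a turned-down rim, about 0.7 kg.
- tube_rack: Loose grey rack with 14 white-capped tubes fast in two rows, 70 (x) x 200 (y, its long axis) x 50 high, caps up to 81 above the bench, about 0.4 kg. Origin: centre of its underside. It starts with its +y end 20 to 50 mm under the paddle, its long axis within 0.15 rad of the bin's y; the bench beyond it on the bin's +x side is free for at least 150.
- amber_bottle: Loose amber bottle, diameter 52, 105 high, beside the lever on the robot's side. Origin: centre of its underside.
- beaker: Loose glass beaker, diameter 54, 70 high, beyond the free end of the rack. Origin: centre of its underside.
- petri_stack: Loose stack of three dishes, diameter 90, 44 high, on the far side of the lever. Origin: centre of its underside.
- bench_timer: Loose flat white timer, 60 x 62 x 18, on the far side of the bin. Origin: centre of its underside.
- tip_box: Loose blue box of pipette tips, 84 x 122 x 64 high, on the far side of the bin. Origin: centre of its underside.
- cryobox: Loose white tube box, 75 x 75 x 36 high, on the right of the bench. Origin: centre of its underside.
- marker: Loose marker pen lying beyond the dishes and the timer, 130 long (x), 13 thick. Origin: centre of its underside.
Things that resemble listed ones, but are neither listed nor needed, are in the scene too. What is shaped like the tube_rack but yellow is not meant.

How it is judged:
By the outcome, as a careful person would: the job done as asked, in the order asked, and still so for the second after the job is handed in, while the arm keeps its last pose, push and grip.
It also fails if it takes over 48 s, if anything falls off the work surface, if the arm or the gripper's body presses on something with over 40 N, if the wrist force passes 120 N, or if a joint passes its speed limit or range.

## Working session

There is one attempt and no reset: what is moved stays moved. The work goes in short steps, Python scripts to look and compute and a tool call to move; the robot and the scene stay as the last step left them, time stands still between calls to the robot, and variables do not carry over. Pictures are saved under pics/ and viewed, and the job is handed in when it is done.

Besides the shell and the picture viewer there is one more tool, called in YAML: its name, and indented under it one key for each argument. move_arm: Moves the arm, as the interface text tells. Its arguments: {"type":"object","properties":{"targets":{"type":"array","items":{"type":"array"}},"newtons":{"type":"number"}},"required":["targets"]}

```bash
mkdir -p pics; cat > h.py <<'E'
import numpy as np, cv2, pickle
def snap(n,tag):
    from workcell import cams
    s=cams.snapshot(n); cv2.imwrite(f'pics/{tag}.png',s['image'][:,:,::-1]); pickle.dump(s,open(f'{tag}.pkl','wb')); return s
def ld(tag): return pickle.load(open(f'{tag}.pkl','rb'))
def ray(s,u,v,z):
    d=s['R'].T@np.linalg.solve(s['K'],[u,v,1.]); c=-s['R'].T@s['t']
    return c+d*(z-c[2])/d[2]
def proj(s,X):
    p=s['K']@(s['R']@np.array(X)+s['t']); return p[:2]/p[2]
E
python3 - <<'E'
from h import *
from workcell import sensors
for n in('scene','top'):
    s=snap(n,n+'0'); print(n,-s['R'].T@s['t'],s['R'].round(2).tolist(),s['K'][0,0])
print(sensors.sense())
E
```

```text
scene [1.41220705 0.32130777 0.7673492 ] [[-0.42, 0.91, -0.0], [0.52, 0.24, -0.82], [-0.74, -0.35, -0.57]] 392.298279974447
top [ 0.30447654 -0.06817722  1.64674938] [[-0.03, -1.0, 0.01], [-0.98, 0.02, -0.18], [0.18, -0.01, -0.98]] 494.437883058437
{'clock': 0.1, 'joints': array([ 8.97891349e-01,  1.59002862e-01,  1.59806749e+00, -4.66687884e-05,
        1.38616002e+00, -2.10054873e-01]), 'joint_vel': array([-0.00152257, -0.00402844, -0.00293715, -0.00194174, -0.00101118,
        0.00049793]), 'joint_efforts': array([-7.73379270e-05, -3.86503887e+01, -3.22959316e+01,  7.02677923e-02,
        3.39233677e-02, -5.08448579e-05]), 'position': array([0.25642621, 0.51409553, 0.23872731]), 'tool_rot': array([ 2.97691671e-04,  8.50438555e-01,  5.26073752e-01, -7.63170946e-04]), 'force': array([-0.0892534 ,  0.75028531,  0.07041873]), 'torque': array([-0.00458572, -0.04847194,  0.04557496]), 'finger_gap': 0.09177948268916315}
```

View pics/scene0.png

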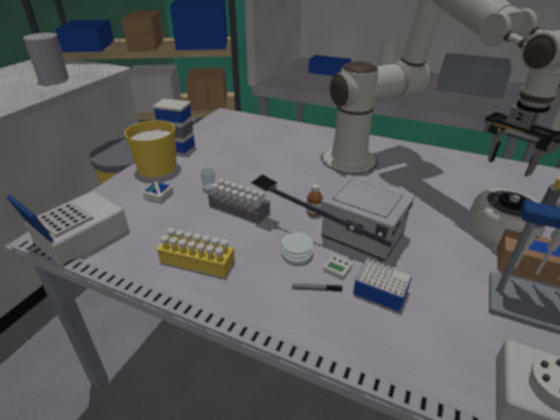

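View pics/top0.png

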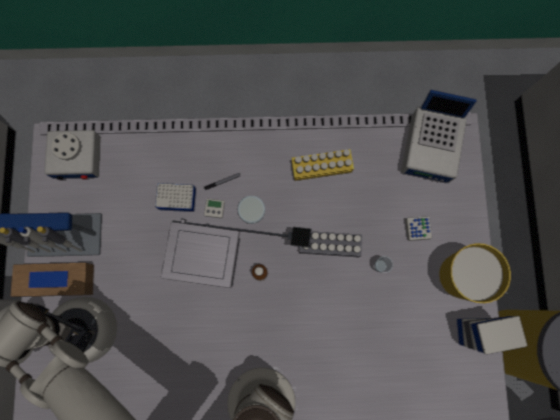

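The scene view shows the grey rack at (238,198), the paddle at (263,183), the bin at (368,220) and a yellow lookalike rack at (197,250). In the top view these are the grey rack (331,243), paddle (301,236), lever running to (185,223), bin (200,254), dishes (251,209), bottle (259,271), beaker (381,264) and yellow rack (322,165). What could be taken for the rack: grey (331,243) or yellow (322,165). I choose the grey one under the paddle, and check it in a close crop.

```bash
python3 - <<'E'
from h import *
s=ld('top0'); im=s['image'][:,:,::-1]
c=cv2.resize(im[190:300,150:410],None,fx=3,fy=3,interpolation=cv2.INTER_CUBIC)
c=cv2.convertScaleAbs(c,alpha=1.5); cv2.imwrite('pics/crop0.png',c)
s=ld('scene0'); im=s['image'][:,:,::-1]
c=cv2.resize(im[150:280,190:430],None,fx=3.3,fy=3.3,interpolation=cv2.INTER_CUBIC)
cv2.imwrite('pics/crop1.png',cv2.convertScaleAbs(c,alpha=1.5))
E
```

```text
(no output)
```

View pics/crop0.png

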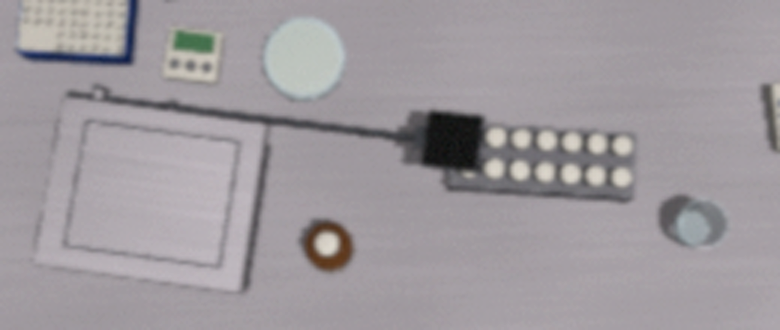

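View pics/crop1.png

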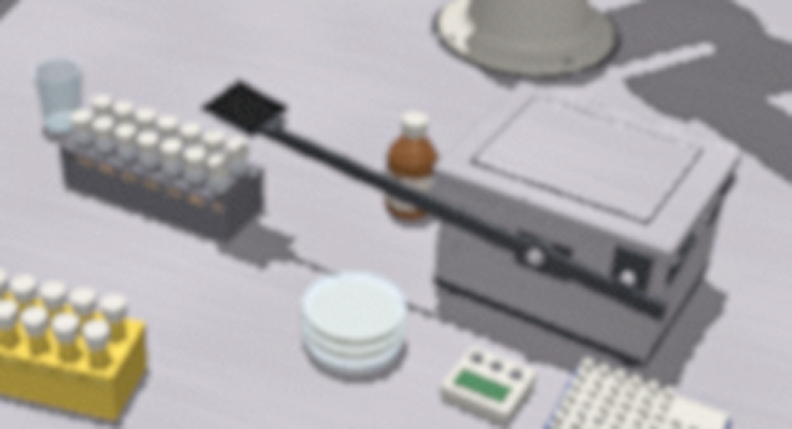

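The crop confirms it: the grey rack with white caps has its left end under the black paddle (crop (453,141)), and the beaker is beyond its right end. Now I'll measure.

```bash
python3 - <<'E'
from h import *
s=ld('top0'); im=s['image'].astype(int)
f=lambda x,y:(x/3+150-1/3,y/3+190-1/3)
m=(im.max(2)<32).astype(np.uint8); m[:225]=0;m[250:]=0;m[:,:285]=0;m[:,:][:,318:]=0
n,l,st,c=cv2.connectedComponentsWithStats(m); i=1+np.argmax(st[1:,4]); print('paddle px',c[i],st[i])
P=ray(s,*c[i],.145); print('paddle top',P)
ss=ld('scene0'); print('proj in scene',proj(ss,P),'crop',(proj(ss,P)-[190,150])*3.3)
r=cv2.minAreaRect(np.argwhere(l==i)[:,::-1].astype(np.float32)); print(r)
# lever line: near bin end & paddle end
a=ray(s,*f(70,95),.08); b=ray(s,*f(265,118),.11); print('lever',a,b, np.arctan2(*(a-b)[:2])) 
b2=ray(s,*f(400,135),.13);print(b2)
for nm,p,z in [('lid',(68,97),.125),('lid',(268,125),.125),('lid',(243,290),.125),('lid',(37,262),.125),
 ('rkR+x',(634,134),.05),('rkR-x',(630,200),.05),('rkL-x',(447,187),.05),
 ('bottle cap',(327,242),.105),('bottle body',(328,246),.07),('petri',(304,58),.044),('beaker top',(701,223),.07),('beaker base',(680,215),.0)]:
  print(nm,ray(s,*f(*p),z).round(3))
g=lambda x,y:(x/3.3+190,y/3.3+150)
for nm,p,z in [('rk +x -y bottom',(66,186),0),('rk +x+y bottom',(225,237),0),('+y -x bot',(262,210),0),('top +x+y',(228,192),.05),('top +y-x',(264,170),.05),('top +x -y',(62,148),.05),('beaker base',(62,130),0)]:
  print(nm,ray(ss,*g(*p),z).round(3))
# yellow rack
m=((im[:,:,0]>120)&(im[:,:,2]<80)).astype(np.uint8);m[:,380:]=0
ys,xs=np.nonzero(m[120:200]);print('yellow',ray(s,xs.min(),120+ys.max(),0.05),ray(s,xs.max(),120+ys.min(),.05))
E
```

```text
paddle px [300.2173913  236.64548495] [291 228  19  18 299]
paddle top [ 0.5033649  -0.13536688  0.145     ]
proj in scene [264.56159139 179.97603173] crop [246.0532516   98.92090472]
((300.1769104003906, 236.5846405029297), (17.612932205200195, 16.99275779724121), 7.125016689300537)
lever [0.57161669 0.2680172  0.08      ] [0.5370475  0.05754493 0.11      ] 0.16279235812041762
[ 0.51284625 -0.08299023  0.13      ]
lid [0.562 0.26  0.125]
lid [0.527 0.053 0.125]
lid [0.359 0.08  0.125]
lid [0.393 0.289 0.125]
rkR+x [ 0.519 -0.338  0.05 ]
rkR-x [ 0.447 -0.33   0.05 ]
rkL-x [ 0.466 -0.133  0.05 ]
bottle cap [ 0.407 -0.005  0.105]
bottle body [ 0.405 -0.004  0.07 ]
petri [0.613 0.019 0.044]
beaker top [ 0.419 -0.401  0.07 ]
beaker base [ 0.433 -0.393  0.   ]
rk +x -y bottom [ 0.522 -0.335  0.   ]
rk +x+y bottom [ 0.53  -0.148  0.   ]
+y -x bot [ 0.476 -0.134  0.   ]
top +x+y [ 0.524 -0.146  0.05 ]
top +y-x [ 0.477 -0.131  0.05 ]
top +x -y [ 0.525 -0.332  0.05 ]
beaker base [ 0.433 -0.396  0.   ]
yellow [ 0.71655156 -0.11872156  0.05      ] [ 0.80520607 -0.32676951  0.05      ]
```

Bin yaw is about -0.163. The paddle top is at (0.503,-0.135) and the pivot at about (0.551,0.158). The bin centre computed from these is (0.457,0.173), against a lid centre of (0.460,0.171), so they agree. The rack centre is about (0.493,-0.237) with yaw about -0.106. The overlap under the paddle is about 30 mm, within the stated 20–50. The beaker at (0.43,-0.395) blocks -y and the +x side is free out to the yellow rack at 0.717.

Plan: close the fingers, align tool x with the rack's short axis so the gripper body stays clear of the paddle, and push the rack about 100 mm in +x at its middle.

move_arm:
  targets:
    - [[0, 46, -3], [0, 0, 0.08], 0]
    - [[0, 46, -3], [0, 0, 0.08], 0]
    - [[0, 46, -3], [0, 0, 0.08], 0]
    - [[0, 46, -3], [0, 0, 0.08], 0]
    - [[0, 46, -3], [0, 0, 0.08], 0]
    - [[0, 46, -3], [0, 0, 0.08], 0]
    - [[0, 46, -3], [0, 0, 0.08], 0]
    - [[0, 46, -3], [0, 0, 0.08], 0]
    - [[0, 46, -3], [0, 0, 0.08], 0]
    - [[0, 46, -3], [0, 0, 0.08], 0]
    - [[0, 46, -3], [0, 0, 0.08], 0]
    - [[0, 46, -3], [0, 0, 0.08], 0]
    - [[0, 46, -3], [0, 0, 0.08], 0]
    - [[0, 46, -3], [0, 0, 0.08], 0]
    - [[0, 46, -3], [0, 0, 0.08], 0]
    - [[0, 0, 0], [0, 0, 0], 0]
    - [[0, 0, 0], [0, 0, 0], 0]
  newtons: 20

```text
clock: 1.8
position: [0.5948, -0.0406, 0.2841]
tool_rot: [-0.0, 0.999, -0.047, -0.0]
force: [0.4, 0.2, -0.0]
finger_gap: 0.0
```

```bash
cat >> h.py <<'E'
def delta(tgt,st=None):
    from scipy.spatial.transform import Rotation as Ro
    from workcell import sensors
    s=st or sensors.sense(); q=s['tool_rot']; R=Ro.from_quat([q[1],q[2],q[3],q[0]])
    ex=R.as_matrix()[:,0]
    return R.inv().apply(np.array(tgt)-s['position'])*1000, np.arctan2(ex[1],ex[0])
E
python3 - <<'E'
from h import *
print(delta([.413,-.228,.284]),delta([.413,-.228,.042]))
E
```

```text
(array([-1.63547840e+02,  2.03545664e+02,  1.22679085e-01]), np.float64(-0.09348653332164952)) (array([-163.31099207,  203.70270853,  242.12251223]), np.float64(-0.09348653332164952))
```

move_arm:
  targets:
    - [[-27, 34, 0], [0, 0, 0.01], 0]
    - [[-27, 34, 0], [0, 0, 0], 0]
    - [[-27, 34, 0], [0, 0, 0], 0]
    - [[-27, 34, 0], [0, 0, 0], 0]
    - [[-27, 34, 0], [0, 0, 0], 0]
    - [[-27, 34, 0], [0, 0, 0], 0]
    - [[0, 0, 40], [0, 0, 0], 0]
    - [[0, 0, 40], [0, 0, 0], 0]
    - [[0, 0, 40], [0, 0, 0], 0]
    - [[0, 0, 40], [0, 0, 0], 0]
    - [[0, 0, 40], [0, 0, 0], 0]
    - [[0, 0, 20], [0, 0, 0], 0]
    - [[0, 0, 20], [0, 0, 0], 0]
    - [[0, 0, 0], [0, 0, 0], 0]

```text
clock: 3.2
position: [0.412, -0.2235, 0.0418]
tool_rot: [-0.002, 0.999, -0.05, -0.002]
force: [0.2, 0.8, 0.0]
finger_gap: 0.0006
```

```bash
python3 - <<'E'
from h import *
s=snap('scene','scene1')
c=cv2.resize(s['image'][100:280,170:430,::-1],None,fx=3,fy=3,interpolation=cv2.INTER_CUBIC)
cv2.imwrite('pics/crop2.png',cv2.convertScaleAbs(c,alpha=1.4))
print(delta([.413,-.228,.042]))
E
```

```text
(array([0.32775294, 3.36116293, 1.52526706]), np.float64(-0.09978764863490698))
```

View pics/crop2.png

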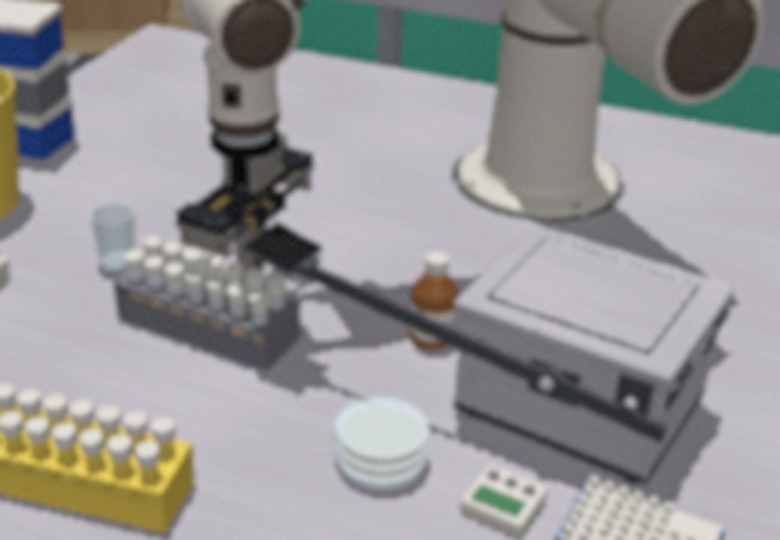

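The closed fingers are down behind the rack (crop (240,260)), and the gripper body is just outside the paddle's outer edge (crop (285,245)). Next I nudge 4 mm further from the paddle and start pushing gently.

move_arm:
  targets:
    - [[0, 4, 2], [0, 0, 0], 0]
    - [[10, 0, 0], [0, 0, 0], 0]
    - [[8, 0, 0], [0, 0, 0], 0]
    - [[6, 0, 0], [0, 0, 0], 0]
    - [[6, 0, 0], [0, 0, 0], 0]
    - [[6, 0, 0], [0, 0, 0], 0]
    - [[6, 0, 0], [0, 0, 0], 0]
    - [[6, 0, 0], [0, 0, 0], 0]
    - [[6, 0, 0], [0, 0, 0], 0]
    - [[6, 0, 0], [0, 0, 0], 0]
    - [[6, 0, 0], [0, 0, 0], 0]
    - [[0, 0, 0], [0, 0, 0], 0]

```text
clock: 4.45
position: [0.4793, -0.2374, 0.0426]
tool_rot: [0.0, 0.999, -0.051, 0.0]
force: [0.0, -0.0, 0.3]
finger_gap: 0.0002
```

```bash
python3 - <<'E'
from h import *
s=snap('scene','scene2')
c=cv2.resize(s['image'][100:280,170:430,::-1],None,fx=3,fy=3,interpolation=cv2.INTER_CUBIC)
cv2.imwrite('pics/crop3.png',cv2.convertScaleAbs(c,alpha=1.4))
E
```

```text
(no output)
```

View pics/crop3.png

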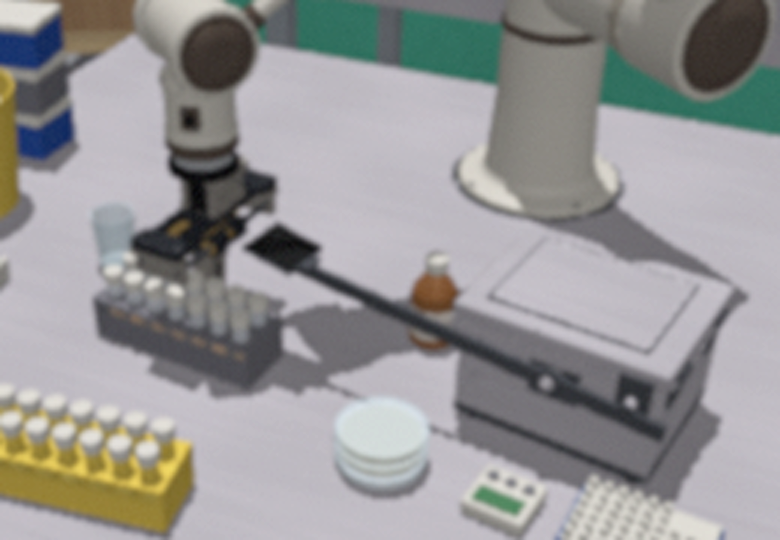

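The rack has slid about 35–40 mm without turning; its near-end corner is now at crop (250,385). I'll continue.

move_arm:
  targets:
    - [[6, 0, 0], [0, 0, 0], 0]
    - [[6, 0, 0], [0, 0, 0], 0]
    - [[6, 0, 0], [0, 0, 0], 0]
    - [[6, 0, 0], [0, 0, 0], 0]
    - [[6, 0, 0], [0, 0, 0], 0]
    - [[6, 0, 0], [0, 0, 0], 0]
    - [[6, 0, 0], [0, 0, 0], 0]
    - [[6, 0, 0], [0, 0, 0], 0]
    - [[6, 0, 0], [0, 0, 0], 0]
    - [[6, 0, 0], [0, 0, 0], 0]
    - [[3, 0, 0], [0, 0, 0], 0]
    - [[0, 0, 0], [0, 0, 0], 0]
    - [[-6, 0, 0], [0, 0, 0], 0]
    - [[-15, 0, 0], [0, 0, 0], 0]
    - [[-25, 0, 0], [0, 0, 0], 0]
    - [[0, 0, 0], [0, 0, 0], 0]

```text
clock: 6.1
position: [0.4931, -0.2382, 0.042]
tool_rot: [-0.001, 0.999, -0.052, -0.001]
force: [0.8, 0.1, 0.6]
finger_gap: 0.0003
```

```bash
python3 - <<'E'
from h import *
s=snap('scene','scene3')
c=cv2.resize(s['image'][100:280,170:430,::-1],None,fx=3,fy=3,interpolation=cv2.INTER_CUBIC)
c=cv2.convertScaleAbs(c,alpha=1.4)
s=snap('top','top3')
d=cv2.resize(s['image'][140:300,150:410,::-1],None,fx=3,fy=3,interpolation=cv2.INTER_CUBIC)
cv2.imwrite('pics/crop4.png',c);cv2.imwrite('pics/crop5.png',cv2.convertScaleAbs(d,alpha=1.5))
E
```

```text
(no output)
```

View pics/crop4.png

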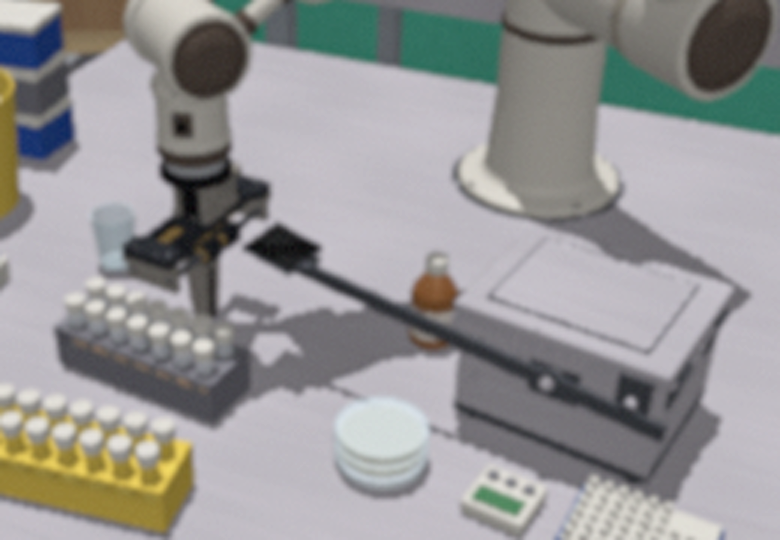

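View pics/crop5.png

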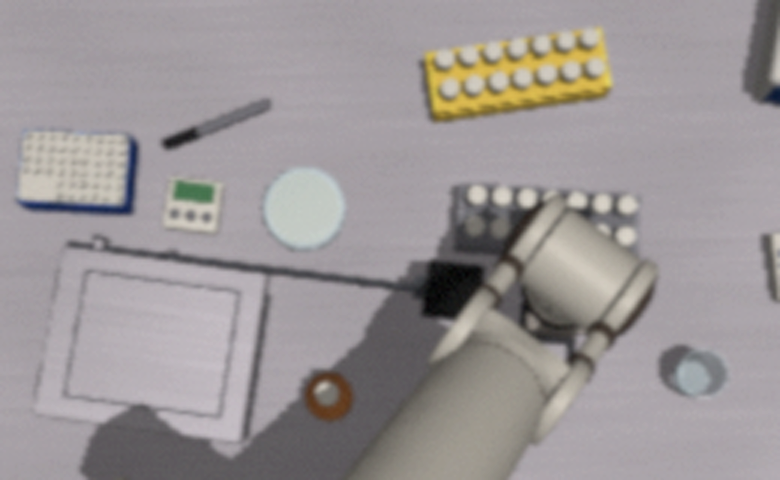

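```bash
python3 - <<'E'
from h import *
s=ld('top3'); f=lambda x,y:(x/3+150-1/3,y/3+140-1/3)
b=np.array([.9867,-.1625]);P=np.array([.5034,-.1354])
for p in [(455,249),(458,183),(638,192)]:
  X=ray(s,*f(*p),.05); print(X, 'bin-x rel paddle',(X[:2]-P)@b)
print(delta([P[0],P[1],.25]))
E
```

```text
[ 0.56190529 -0.14475471  0.05      ] bin-x rel paddle 0.059247310994326105
[ 0.63529289 -0.15045647  0.05      ] bin-x rel paddle 0.13258539044287065
[ 0.62033584 -0.34798241  0.05      ] bin-x rel paddle 0.14992523906462085
(array([  -2.8713015 , -104.07303483, -207.06733247]), np.float64(-0.10279628186025634))
```

The rack's nearest corner is 59 mm off the paddle's centre line in bin-x, so it has about 29 mm of clearance from the paddle's edge. Now up, over to the paddle, and down to just above it.

move_arm:
  targets:
    - [[0, 0, -30], [0, 0, 0], 0]
    - [[0, 0, -45], [0, 0, 0], 0]
    - [[0, 0, -45], [0, 0, 0], 0]
    - [[0, 0, -45], [0, 0, 0], 0]
    - [[0, 0, -42], [0, 0, 0], 0]
    - [[-1, -26, 0], [0, 0, 0], 0]
    - [[-1, -26, 0], [0, 0, 0], 0]
    - [[-1, -26, 0], [0, 0, 0], 0]
    - [[0, -26, 0], [0, 0, 0], 0]
    - [[0, 0, 20], [0, 0, 0], 0]
    - [[0, 0, 20], [0, 0, 0], 0]
    - [[0, 0, 15], [0, 0, 0], 0]
    - [[0, 0, 0], [0, 0, 0], 0]
    - [[0, 0, 0], [0, 0, 0], 0]

```text
clock: 7.6
position: [0.504, -0.1355, 0.1953]
tool_rot: [0.0, 0.999, -0.051, 0.001]
force: [0.6, 0.2, -0.6]
finger_gap: 0.0005
```

```bash
python3 - <<'E'
from h import *
s=snap('scene','scene4')
c=cv2.resize(s['image'][100:280,170:430,::-1],None,fx=3,fy=3,interpolation=cv2.INTER_CUBIC)
cv2.imwrite('pics/crop6.png',cv2.convertScaleAbs(c,alpha=1.4))
print(delta([.5034,-.1354,.170]))
E
```

```text
(array([-0.90886309, -0.22229467, 25.85921089]), np.float64(-0.1019401919290773))
```

View pics/crop6.png

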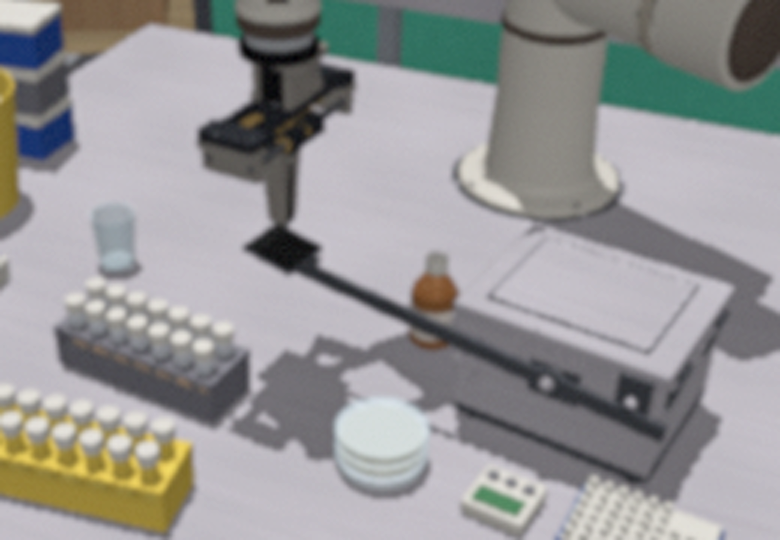

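The fingertips (crop (282,222)) hang about 25 mm above the middle of the paddle, and the rack stands well clear. First I descend to contact and a little past it, to check the force.

move_arm:
  targets:
    - [[0, 0, 10], [0, 0, 0], 0]
    - [[0, 0, 8], [0, 0, 0], 0]
    - [[0, 0, 6], [0, 0, 0], 0]
    - [[0, 0, 5], [0, 0, 0], 0]
    - [[0, 0, 5], [0, 0, 0], 0]
    - [[0, 0, 5], [0, 0, 0], 0]
    - [[0, 0, 0], [0, 0, 0], 0]

```text
clock: 8.35
position: [0.5029, -0.1367, 0.1565]
tool_rot: [0.001, 0.999, -0.051, -0.001]
force: [-5.3, -3.0, 8.1]
finger_gap: 0.0005
```

The contact force is 8 N, as described. I'll go on down.

move_arm:
  targets:
    - [[0, 0, 6], [0, 0, 0], 0]
    - [[0, 0, 7], [0, 0, 0], 0]
    - [[0, 0, 7], [0, 0, 0], 0]
    - [[0, 0, 7], [0, 0, 0], 0]
    - [[0, 0, 7], [0, 0, 0], 0]
    - [[0, 0, 7], [0, 0, 0], 0]
    - [[0, 0, 7], [0, 0, 0], 0]
    - [[0, 0, 7], [0, 0, 0], 0]
    - [[0, 0, 7], [0, 0, 0], 0]
    - [[0, 0, 7], [0, 0, 0], 0]
    - [[0, 0, 6], [0, 0, 0], 0]
    - [[0, 0, 5], [0, 0, 0], 0]
    - [[0, 0, 4], [0, 0, 0], 0]
    - [[0, 0, 0], [0, 0, 0], 0]
    - [[0, 0, 0], [0, 0, 0], 0]

```text
clock: 9.85
position: [0.5025, -0.1351, 0.0711]
tool_rot: [-0.0, 0.999, -0.051, -0.001]
force: [-0.1, 2.9, 3.6]
finger_gap: 0.0004
```

```bash
python3 - <<'E'
from h import *
s=snap('scene','scene5')
c=cv2.resize(s['image'][100:280,170:430,::-1],None,fx=3,fy=3,interpolation=cv2.INTER_CUBIC)
cv2.imwrite('pics/crop7.png',cv2.convertScaleAbs(c,alpha=1.4))
from workcell import sensors
x=sensors.sense();print(x['force'],x['position'],delta([.5034,-.1354,.056]))
E
```

```text
[-0.66297535  1.6239391   3.65349163] [ 0.50254311 -0.13512506  0.07125367] (array([ 0.90751024,  0.19107346, 15.25202736]), np.float64(-0.10182536109942177))
```

View pics/crop7.png

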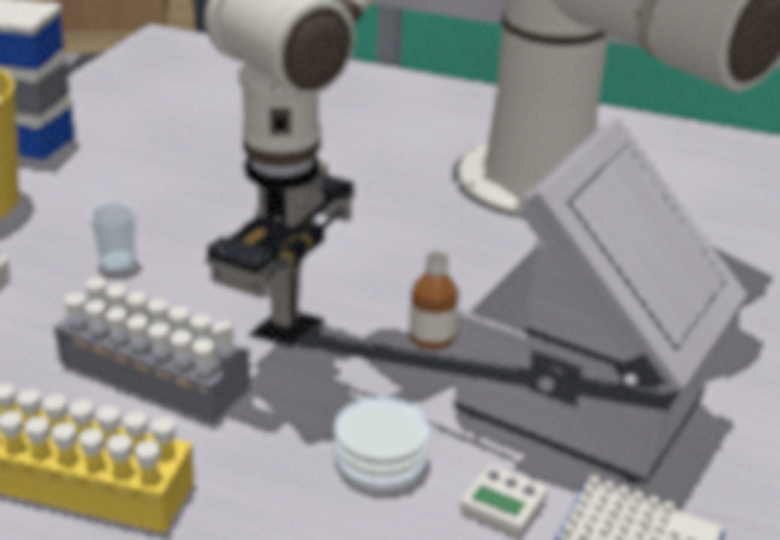

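The lid is rising, the lever is almost level and the paddle (crop (287,328)) is about 15 mm from its stop. Nothing else has moved. Next I ease down to the stop.

move_arm:
  targets:
    - [[0, 0, 4], [0, 0, 0], 0]
    - [[0, 0, 4], [0, 0, 0], 0]
    - [[0, 0, 3], [0, 0, 0], 0]
    - [[0, 0, 2], [0, 0, 0], 0]
    - [[0, 0, 2], [0, 0, 0], 0]
    - [[0, 0, 0], [0, 0, 0], 0]
    - [[0, 0, 0], [0, 0, 0], 0]

```text
clock: 10.6
position: [0.5034, -0.1352, 0.0572]
tool_rot: [-0.0, 0.999, -0.051, 0.0]
force: [-1.4, 2.7, 7.7]
finger_gap: 0.0004
```

move_arm:
  targets:
    - [[0, 0, 2], [0, 0, 0], 0]
    - [[0, 0, 1], [0, 0, 0], 0]
    - [[0, 0, 0], [0, 0, 0], 0]
    - [[0, 0, 0], [0, 0, 0], 0]

```text
clock: 11.0
position: [0.5036, -0.1352, 0.0565]
tool_rot: [-0.0, 0.999, -0.051, -0.0]
force: [-9.2, 7.0, 27.2]
finger_gap: 0.0004
```

Against the stop the force rose from 8 to 27 N while the fingertips moved only 0.7 mm, and the TCP height of 0.0565 matches the expected 0.056. I'll check that it holds steady and look at the whole bench.

move_arm:
  targets:
    - [[0, 0, 0], [0, 0, 0], 0]
    - [[0, 0, 0], [0, 0, 0], 0]
    - [[0, 0, 0], [0, 0, 0], 0]
    - [[0, 0, 0], [0, 0, 0], 0]
    - [[0, 0, 0], [0, 0, 0], 0]

```text
clock: 11.5
position: [0.5036, -0.1352, 0.0565]
tool_rot: [-0.0, 0.999, -0.051, -0.0]
force: [-8.7, 6.4, 27.2]
finger_gap: 0.0003
```

```bash
python3 - <<'E'
from h import *
s=snap('scene','scene6')
c=cv2.resize(s['image'][100:280,170:430,::-1],None,fx=3,fy=3,interpolation=cv2.INTER_CUBIC)
cv2.imwrite('pics/crop8.png',cv2.convertScaleAbs(c,alpha=1.4))
snap('top','top6')
from workcell import sensors
x=sensors.sense();print(x['force'],x['position'])
E
```

```text
[-9.05404537  6.27867816 26.80244689] [ 0.5036109  -0.13519299  0.05650933]
```

View pics/crop8.png

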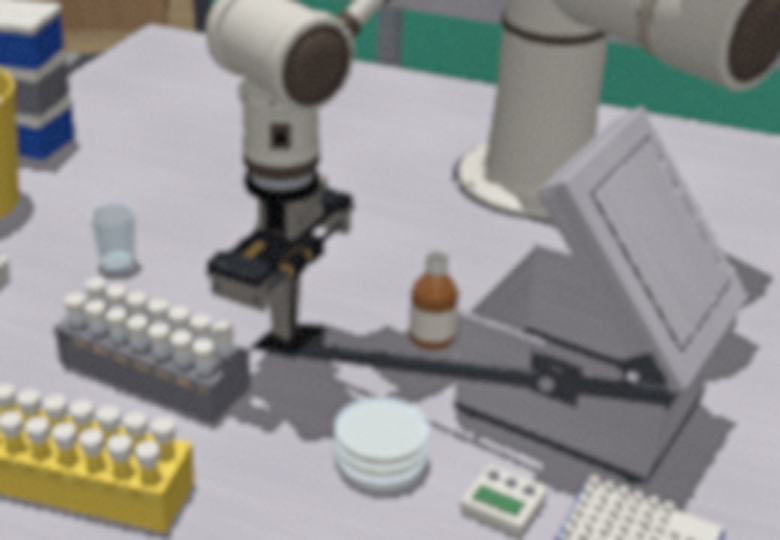

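View pics/top6.png

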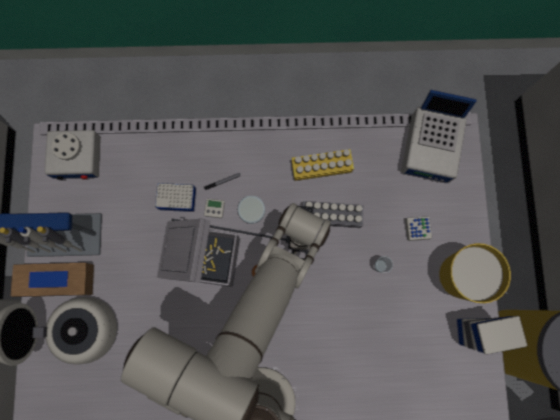

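The lid is wide open (crop (640,240)) and the paddle is pressed down with the fingertips in its middle. The bottle, beaker, dishes and timer are at their original pixels, and the grey rack is clear of the lever. Handing in.

```bash
python3 -c "
from workcell import job; print(job.hand_in())"
```

```text
the job is handed in; nothing more can be done
None
```

The bin is open and was handed in with the arm still holding the paddle down at its stop. The clock read about 11.5 s of the 48 s allowed.

- **Rack:** I pushed the grey rack about 100 mm along the bench in +x with closed fingers, flat and hardly turning. A camera measurement before pressing put its nearest corner about 29 mm clear of the paddle's edge.
- **Lever:** I pressed the middle of the paddle with the closed fingertips to the stop. The fingertips sit at about 31.5 mm, where 31 was expected. The force rose from 8 to 27 N over the last 0.7 mm and held steady for 0.5 s before hand-in.
- **Last pictures:** The lid is wide open and the arm did not touch it. The bottle, beaker, dishes, timer, tip box, marker and yellow rack stand where they were; I judged this by eye rather than measuring it.
- **Disagreement:** A sideways push of about 11 N from paddle friction remains in the hold, and it was steady. No check failed.

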